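Swing the cutting board home in its worktop dock

TASK

The wooden cutting board sits loosely and askew on its metal dock. Push it along its slot until the slot is fully home on the stud, then push the corner opposite so that the board swings round the stud and past the spring roller, and bed it against the rail by pressing with about 12 N for half a second; the roller must have sprung back out behind it. Never push harder than 16 N, leave the salt shaker, the small cup and the pepper mill where they stand, and let go.

Things in the scene. Friction and masses are not known exactly. Their poses are not given: they have to be found in the camera images.
- dock: Aluminium dock fixed on the worktop: base plate 5 mm thick, x -45 to 220 mm, y -113 to 45 mm in its frame. Origin on the worktop under the stud's axis; x along the rail towards the catch, y towards the rail, z up. Seen from the robot the rail is on the far side, the stud left, the catch right, give or take 15 degrees. Board home: its axes parallel to these, its origin at x 0, y -2, z 5 mm.
- stud (a point): Top centre of the dock's stud, an upright peg of 12 mm diameter at the dock's x = y = 0, with a head of 24 mm diameter (underside 25.5 mm, top 29.5 mm above the worktop) over the board's slot.
- rail (a point): Middle of the top edge of the rail's face, which looks to the dock's -y at y = 16 mm and runs from x = 55 to 155 mm; its top is 29.5 mm above the worktop. A lip overhangs the home board by 7 mm, 2.5 mm above the board's top.
- board: Loose wooden board, 201 x 113 x 18 mm, 0.3 to 0.46 kg, flat on the dock's plate, partly jutting out over its near edge (top 23 mm above the worktop). Origin on its underside where the stud's axis is when the slot is fully home; x along its length away from the slotted end, z up: it spans x -26 to 175, y -95 to 18 mm. Starts 0.7 to 0.95 rad clockwise (from above) of home.
- board_slot (a point): Middle of the slot's bottom, on the board's top, 6 mm along x from the board's origin. The slot is 16 mm wide (y -8 to 8 mm) and open at the end x = -26 mm. At the start the stud stands in it about 8 to 11 mm short of the bottom; pushing the far end (face x = 175 mm) along the board's -x, about in line with the slot (y -18 mm), brings it home. Sliding takes 1 to 5 N.
- board_middle (a point): Middle of the board's top face: x 75, y -38 mm from the board's origin. Axes as the board's.
- board_corner (a point): The corner to push, diagonally across from the slotted corner: x 175, y -95 mm in the board's frame, half way up its edge. Pushing the face y = -95 mm in the board's +y, some 35 mm from this corner (clear of the roller), turns the board anticlockwise, home; the stud's slot stays home by itself. When home it is at x 175, y -97 mm in the dock's frame.
- catch (a joint): Travel of the spring roller, m: 0 sprung right out, up to 0.013 pushed in, along the dock's +x. Spring 2 N at 0 plus 0.2 N per mm. In about the last 0.09 rad of the turn the board's end pushes it back some 6 mm (about 3 to 8 N at the corner); once the corner has passed, it springs out behind the face y = -95 mm and locks the board, with about 2 mm of play.
- catch_roller (a point): Centre of the catch's roller, a free-spinning nylon wheel, upright, of 16 mm diameter, 19 mm high; at rest at x 171, y -107, z 15 mm in the dock's frame. It sticks out of a fixed housing block (x 191 to 216, y -108 to -74 mm, 27 mm high).
- salt_shaker: Bystander: salt shaker, 44 mm diameter, 90 mm high, left of the dock. Origin at the centre of its underside.
- cup_espresso: Bystander: small espresso cup, 62 x 88 x 50 mm, left of the dock and nearer the robot. Origin at the centre of its underside.
- mill_pepper: Bystander: pepper mill, 58 mm diameter, 170 mm high, behind the rail. Origin at the centre of its underside.
Not all that is in view belongs to the job. Of the things that look like the board, the largest one is meant.

How it is judged:
By the outcome, as a careful person would: the job done as asked, in the order asked, and still so for the second after the job is handed in, with the robot touching nothing.
It also fails if it takes over 69 s, if anything falls off the work surface, if the arm or the gripper's body presses on something with over 40 N, if the wrist force passes 120 N, or if a joint passes its speed limit or range.

ROBOT

A 7-joint arm with a two-finger parallel gripper is mounted at the origin on a cart in front of the work surface, level with it; the furniture and walls round the work are solid. World frame = base frame: x ahead of the robot, y to its left, z up, the work surface at z = 0. Lengths are in m, angles in rad, forces in N, time in s.
With the tool pointing down it reaches from about 0.35 to 0.9 m from the base axis. Payload 8.1 kg.
Tool frame: the origin (TCP) lies midway between the tips of the shut fingers; the grasp point (between the pads) lies 19 mm behind it; z points along the fingers, y is the line along which they close (so a half turn about z gives the same grasp; the last joint's range is limited). The gripper opens to 85 mm and grips with 20 to 120 N. Pads are 22 mm wide; open, the fingers measure 114 mm over their backs; the gripper's body (76 mm by 85 mm) begins 54 mm behind the grasp point. The pads swing forward as they close: fully open they stand 13 mm farther back than shut.
Start: joints at [-1.246, 0.434, 0.025, 1.573, -0.012, 1.134, -0.075], TCP at [0.259, 0.569, 0.231] pointing down, gripper open.
Joint ranges: [-2.62, 2.62], [-0.44, 2.09], [-1.27, 1.32], [0.08, 2.57], [-1.32, 4.46], [0.12, 2], [-2.74, 2.74]. Speed limits (rad/s): [2.22, 2.22, 3.01, 3.01, 3.14, 3.14, 3.14].

INTERFACE

Orientations are given as a 3x3 rotation matrix whose columns are the frame's x, y, z axes.
In Python, from rig import status, vision, order gives the robot as it stands.
- The arm moves only by the tool servo_tool, never from a script. Its argument "moves" is a list of rows, each a list of 5 numbers: the shift along the tool's x, y, z in m, then the turn about the tool's z in units of 6 degrees (1.0 is 6 degrees), then the finger opening in m, from 0 to 0.0854. In form: [[dx, dy, dz, yaw, grip], ...]. A call has 1 to 10 rows; each row is the pose to reach, as a shift and turn from the pose commanded when the call began, along the tool's axes at that moment; what a row does not reach only later rows make up. A row lasts 1/10 s, in which the tool goes at most 50 mm and 8.59 degrees, less where a joint would pass 70% of its speed; a pose out of reach is approached as far as the arm can. A call with a gripper value outside its range is refused whole. The fingers move at their own pace and stop on an object; the grip force is fixed at half the most. Time passes only in rows, so rows that repeat a pose let the fingers close. It gives the time, the measured TCP pose, the force, the opening and the grip force at its end, in the units of the state.
- status.get_state(): the state, without advancing time (a new reading comes with each control period).
- vision.read_camera(name): name is "side" or "top"; returns the picture (400x640x3 uint8, red, green, blue); there is no depth.
- vision.calibration(name): a dict with "fx", "fy", "cx", "cy" (pixels), "k1" (the pictures are not rectified: a ray, as slopes to the right and down, at radius r is drawn at 1 + k1 r^2 times it, then the intrinsics apply), "view" (4x4, takes a point from world to camera coordinates). Camera axes: x right, y down, z forward; pixel columns grow to the right and rows downward; lengths in m; the calibration is good to about 2 mm. A picture is of the moment at which its call begins. calibration takes no time and is no camera call.
- order.finish_job(): hands the job in; it is judged then, once.
The state is a dict: "clock": time; "joint_positions": joint angles; "dq": joint speeds; "joint_torque": joint torques, N m; "tcp_pos": TCP position; "ee_rot": TCP orientation; "contact_force": force on the tool from outside, world axes, zero at the start; "ft_torque": the same for the moment, N m; "width": opening from 0.0 (shut) to 1.0 (fully open); "finger_force": force on a finger pad.
Only numpy, scipy, OpenCV 4.12 (cv2) and the standard library are available. Lean on these libraries where they do the work, as an engineer would, in place of code of your own. Each camera call takes 0.05 s, during which the arm holds its last target. There are 200 camera calls.

## Working session

There is one attempt and no reset: what is moved stays moved. The work goes in short steps, Python scripts to look and compute and a tool call to move; the robot and the scene stay as the last step left them, time stands still between calls to the robot, and variables do not carry over. Pictures are saved under pics/ and viewed, at most 10 in all, crops included, and the job is handed in when it is done.

Besides the shell and the picture viewer there is one more tool, called after "Call:" as name([rows], argument=value, ...), one row to a line, values as JSON. servo_tool: Moves the arm, as the interface text tells. Its arguments: {"type":"object","properties":{"moves":{"type":"array","items":{"type":"array","items":{"type":"number"}}}},"required":["moves"]}

```bash
mkdir -p pics; ls; python3 - <<'E'
from rig import status, vision
import cv2
for n in("top","side"):
    cv2.imwrite(f"pics/{n}0.png",vision.read_camera(n)[:,:,::-1]); c=vision.calibration(n); print(n,c)
s=status.get_state();print(s)
E
```

```text
pics
top {'fx': 419.44926926697775, 'fy': 419.44926926697775, 'cx': 325.88117163098383, 'cy': 197.50608046607502, 'k1': -0.05946534963505231, 'view': array([[-2.64450754e-03, -9.99847341e-01,  1.72713965e-02,
        -9.69270810e-02],
       [-9.90719079e-01,  2.72389437e-04, -1.35925095e-01,
         5.76512758e-01],
       [ 1.35899641e-01, -1.74705570e-02, -9.90568558e-01,
         1.22360873e+00],
       [ 0.00000000e+00,  0.00000000e+00,  0.00000000e+00,
         1.00000000e+00]])}
side {'fx': 391.8392380529349, 'fy': 391.8392380529349, 'cx': 316.88857759182815, 'cy': 194.80872978153263, 'k1': -0.08347750823596425, 'view': array([[ 0.88274441, -0.46935378, -0.02166419, -0.5500829 ],
       [-0.29694623, -0.52156627, -0.79986972,  0.19912166],
       [ 0.36412257,  0.71251362, -0.59978254,  0.80900451],
       [ 0.        ,  0.        ,  0.        ,  1.        ]])}
{'clock': 0.1, 'joint_positions': array([-1.2455985 ,  0.4351633 ,  0.02501085,  1.57401323, -0.01159896,
        1.13400991, -0.07508686]), 'dq': array([ 2.46717994e-06, -3.19073598e-03, -7.36172931e-05, -3.05325356e-03,
        2.51572652e-06, -1.29265999e-04,  2.52177169e-04]), 'joint_torque': array([ 4.45520112e-03, -6.71760106e+01,  1.02892634e+00, -3.16905034e+01,
        1.57671806e-02,  7.23014498e-03, -2.55881827e-05]), 'tcp_pos': array([0.25917   , 0.5682258 , 0.23059592]), 'ee_rot': array([[-9.09844382e-01,  4.14949379e-01, -4.63048202e-04],
       [ 4.14949611e-01,  9.09843358e-01, -1.37272723e-03],
       [-1.48310981e-04, -1.44110983e-03, -9.99998951e-01]]), 'contact_force': array([0.14328711, 0.14362021, 0.11037479]), 'ft_torque': array([ 0.0008003 , -0.00273948, -0.04337934]), 'finger_force': 0.0, 'width': 1.0029307152343532}
```

View pics/top0.png

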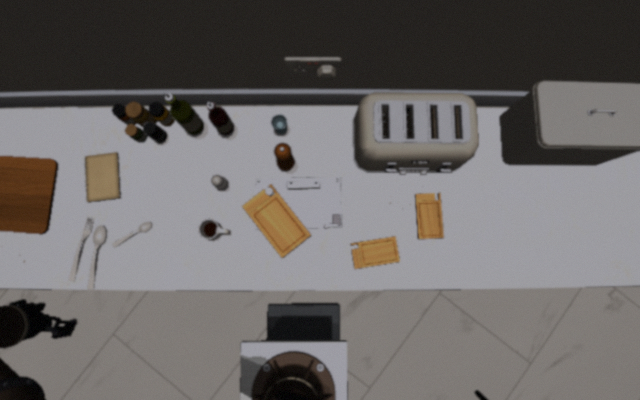

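View pics/side0.png

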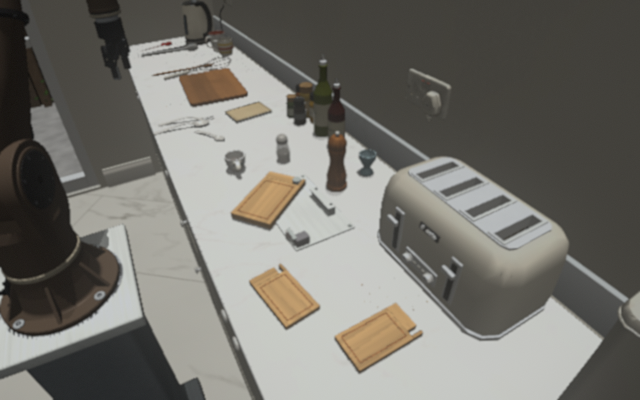

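The top view shows the board at about (277,220), the stud near (270,190), the rail at (303,183), the catch at (335,220), the mill at (284,155), the salt at (219,182) and the cup at (210,229). The side view shows the board at (270,197) and the catch at (298,237). Next I'll enlarge both.

```bash
python3 - <<'E'
import cv2
a=cv2.imread("pics/top0.png")[165:275,200:360]; cv2.imwrite("pics/topc.png",cv2.convertScaleAbs(cv2.resize(a,None,fx=5,fy=5,interpolation=cv2.INTER_CUBIC),alpha=1.2))
a=cv2.imread("pics/side0.png")[130:250,210:370]; cv2.imwrite("pics/sidec.png",cv2.convertScaleAbs(cv2.resize(a,None,fx=5,fy=5,interpolation=cv2.INTER_CUBIC),alpha=1.2))
E
```

```text
(no output)
```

View pics/topc.png

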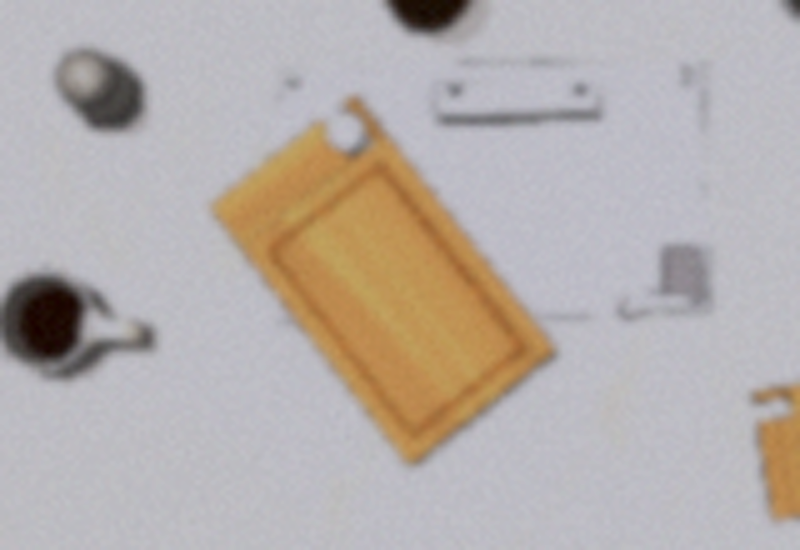

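View pics/sidec.png

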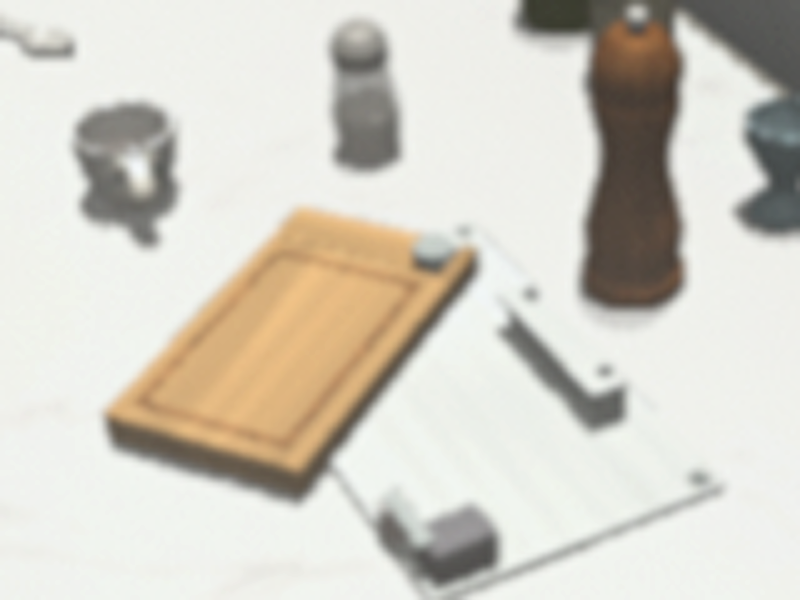

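```bash
cat > h.py <<'E'
import numpy as np, cv2
from scipy.optimize import least_squares
from rig import vision
C={n:vision.calibration(n) for n in("top","side")}
OFF={"top":(200,165),"side":(210,130)}
def crop(n,p): return (np.array(p,float)+.5)/5-.5+OFF[n]
def proj(n,P):
    c=C[n]; q=np.atleast_2d(P)@c["view"][:3,:3].T+c["view"][:3,3]; s=q[:,:2]/q[:,2:]
    s=s*(1+c["k1"]*(s**2).sum(1,keepdims=True)); return s*[c["fx"],c["fy"]]+[c["cx"],c["cy"]]
def tri(a,b): return least_squares(lambda P:np.r_[proj("top",P)[0]-crop("top",a),proj("side",P)[0]-crop("side",b)],[.5,0,0])
def place(p,L):
    c,s=np.cos(p[2]),np.sin(p[2]); L=np.atleast_2d(L)
    return np.c_[L[:,:2]@np.array([[c,s],[-s,c]])+p[:2],L[:,2]]
def fit(obs,p0):
    f=lambda p:np.concatenate([proj(n,place(p,np.array(l)/1e3))[0]-crop(n,c) for n,l,c in obs])
    return least_squares(f,p0,loss="soft_l1")
E
cat > m.py <<'E'
from h import *
np.set_printoptions(precision=4,suppress=True)
A,B,Cc,D=(-26,18,23),(-26,-95,23),(175,-95,23),(175,18,23)
T={A:(353,97),B:(213,208),Cc:(413,464),D:(553,352)}
S={A:(475,255),B:(300,208),Cc:(108,415),D:(300,477)}
for k in T: r=tri(T[k],S[k]); print(k,r.x,r.cost)
r=tri((347,128),(433,243));print("stud",r.x,r.cost)
b=fit([("top",k,T[k]) for k in T]+[("side",k,S[k]) for k in S],[.45,.1,-.8]);print("board",b.x,b.fun.round(1))
d=fit([("top",(0,0,29.5),(347,128)),("side",(0,0,29.5),(433,243)),("top",(220,-113,5),(710,315)),("side",(220,45,5),(720,488)),("side",(220,-113,5),(435,600)),("top",(220,45,5),(708,63)),
 ("top",(191,-74,27),(662,247)),("top",(216,-74,27),(706,245))],[.5,.1,0]);print("dock",d.x,d.fun.round(1))
P=place(d.x,[[0,0,.0]]);c,s=np.cos(b.x[2]),np.sin(b.x[2]);e=(P[0,:2]-b.x[:2]);print("stud in board",e@[c,s],e@[-s,c],"rel ang",b.x[2]-d.x[2])
E
python3 m.py
```

```text
(-26, 18, 23) [0.6226 0.0724 0.0191] 0.20272877007962548
(-26, -95, 23) [0.5535 0.1558 0.025 ] 0.2835196772911047
(175, -95, 23) [0.3998 0.0328 0.0239] 0.4472226509827098
(175, 18, 23) [ 0.4672 -0.051   0.0185] 0.5480764710747734
stud [0.5999 0.0745 0.0338] 0.006701975525485358
board [ 0.5927  0.0682 -2.4695] [ 0.7 -1.2 -0.7 -0.6 -0.1  0.4  1.4 -0.8  0.4 -0.9 -0.7  0.2 -1.9  0.6
 -0.3 -0.4]
dock [ 0.6004  0.0751 -1.5609] [-0.  -0.   0.1  1.2 -0.1 -0.5  0.5  0.2 -1.7  1.1 -0.6 -0.8  0.1 -0.2
 -0.5  0.1]
stud in board -0.010336016828151223 -0.0005233672457160434 rel ang -0.9086519177824979
```

The stud comes out 10.3 mm short of the slot bottom and the relative angle is -0.909 rad. Both fit the ranges given. I'll move to the standby position off the far end with the fingers shut.

Call:
servo_tool([
  [-0.1,-0.125,0,1,0],
  [-0.2,-0.25,0,2,0],
  [-0.3,-0.375,0,3.5,0],
  [-0.397,-0.5,0,4.5,0],
  [-0.397,-0.5,0,4.5,0],
  [-0.397,-0.5,0,4.5,0],
  [-0.397,-0.5,0,4.5,0],
  [-0.397,-0.5,0,4.5,0],
  [-0.397,-0.5,0,4.5,0],
  [-0.397,-0.5,0,4.5,0],
])

```text
clock: 1.1
tcp_pos: [0.3797, 0.0814, 0.2314]
ee_rot: [[-0.623, 0.783, 0.0], [0.783, 0.623, 0.0], [0.0, 0.0, -1.0]]
contact_force: [2.2, -0.4, 0.2]
width: -0.004
finger_force: 0.0
```

Call:
servo_tool([
  [0,0,0,0,0],
  [0,0,0,0,0],
  [0,0,0,0,0],
])

```text
clock: 1.4
tcp_pos: [0.3796, 0.0842, 0.2312]
ee_rot: [[-0.623, 0.782, -0.0], [0.782, 0.623, 0.0], [0.0, -0.0, -1.0]]
contact_force: [1.6, 0.3, -0.7]
width: -0.002
finger_force: 0.0
```

Call:
servo_tool([
  [-0.043,-0.02,0,0,0],
  [-0.085,-0.04,0,0,0],
  [-0.127,-0.059,0,0,0],
  [-0.127,-0.059,0,0,0],
  [-0.127,-0.059,0.05,0,0],
  [-0.127,-0.059,0.1,0,0],
  [-0.127,-0.059,0.15,0,0],
  [-0.127,-0.059,0.19,0,0],
  [-0.127,-0.059,0.19,0,0],
  [-0.127,-0.059,0.19,0,0],
])

```text
clock: 2.4
tcp_pos: [0.4125, -0.0519, 0.0415]
ee_rot: [[-0.623, 0.782, -0.002], [0.782, 0.623, 0.0], [0.002, -0.002, -1.0]]
contact_force: [0.6, -0.3, -0.1]
width: -0.001
finger_force: 0.0
```

Call:
servo_tool([
  [0,0,0.015,0,0],
  [0,0,0.027,0,0],
  [0,0,0.027,0,0],
  [0,0,0.027,0,0],
  [0,0,0.027,0,0],
])

```text
clock: 2.9
tcp_pos: [0.4139, -0.0524, 0.0158]
ee_rot: [[-0.623, 0.782, 0.003], [0.782, 0.623, 0.001], [-0.001, 0.002, -1.0]]
contact_force: [0.4, 0.9, -0.1]
width: -0.005
finger_force: 0.0
```

Call:
servo_tool([
  [0,0.008,0.001,0,0],
  [0,0.015,0.001,0,0],
  [0,0.018,0.001,0,0],
  [0,0.02,0.001,0,0],
  [0,0.021,0.001,0,0],
  [0,0.021,0.001,0,0],
])

```text
clock: 3.5
tcp_pos: [0.4291, -0.0396, 0.0132]
ee_rot: [[-0.622, 0.783, -0.0], [0.783, 0.622, -0.0], [0.0, -0.0, -1.0]]
contact_force: [0.1, -0.3, -0.1]
width: -0.002
finger_force: 0.0
```

Call:
servo_tool([
  [0,0.001,0,0,0],
  [0,0.002,0,0,0],
  [0,0.003,0,0,0],
  [0,0.004,0,0,0],
])

```text
clock: 3.9
tcp_pos: [0.4323, -0.0371, 0.0133]
ee_rot: [[-0.622, 0.783, -0.0], [0.783, 0.622, 0.0], [0.0, 0.0, -1.0]]
contact_force: [-0.9, -0.6, 0.6]
width: 0.004
finger_force: 0.0
```

Call:
servo_tool([
  [0,0.001,0,0,0],
  [0,0.002,0,0,0],
  [0,0.003,0,0,0],
  [0,0.004,0,0,0],
])

```text
clock: 4.3
tcp_pos: [0.4355, -0.0346, 0.0133]
ee_rot: [[-0.622, 0.783, 0.0], [0.783, 0.622, 0.0], [0.0, 0.0, -1.0]]
contact_force: [-0.1, -0.2, -0.5]
width: 0.001
finger_force: 0.0
```

Call:
servo_tool([
  [0,0.001,0,0,0],
  [0,0.002,0,0,0],
  [0,0.003,0,0,0],
])

```text
clock: 4.6
tcp_pos: [0.4374, -0.0329, 0.0132]
ee_rot: [[-0.622, 0.783, -0.001], [0.783, 0.622, -0.0], [0.0, -0.001, -1.0]]
contact_force: [-2.1, -1.6, 0.9]
width: -0.002
finger_force: 1.0
```

Call:
servo_tool([
  [0,0.001,0,0,0],
  [0,0.002,0,0,0],
  [0,0.003,0,0,0],
])

```text
clock: 4.9
tcp_pos: [0.4401, -0.0309, 0.0133]
ee_rot: [[-0.622, 0.783, -0.0], [0.783, 0.622, 0.0], [0.0, -0.0, -1.0]]
contact_force: [-1.8, -1.0, 1.1]
width: -0.001
finger_force: 0.8
```

Call:
servo_tool([
  [0,0.001,0,0,0],
  [0,0.002,0,0,0],
])

```text
clock: 5.1
tcp_pos: [0.4417, -0.0296, 0.0133]
ee_rot: [[-0.622, 0.783, 0.0], [0.783, 0.622, 0.0], [0.0, 0.0, -1.0]]
contact_force: [-0.4, -1.1, -0.6]
width: -0.001
finger_force: 0.7
```

Call:
servo_tool([
  [0,0.001,0,0,0],
  [0,0.002,0,0,0],
])

```text
clock: 5.3
tcp_pos: [0.4433, -0.0284, 0.0133]
ee_rot: [[-0.622, 0.783, 0.0], [0.783, 0.622, 0.0], [-0.0, 0.0, -1.0]]
contact_force: [-1.4, -0.8, 0.0]
width: -0.001
finger_force: 0.6
```

Call:
servo_tool([
  [0,0.001,0,0,0],
  [0,0.001,0,0,0],
])

```text
clock: 5.5
tcp_pos: [0.4439, -0.0278, 0.0133]
ee_rot: [[-0.622, 0.783, -0.0], [0.783, 0.622, -0.0], [0.0, -0.0, -1.0]]
contact_force: [-1.5, -1.8, 0.3]
width: 0.0
finger_force: 1.1
```

Call:
servo_tool([
  [0,0.001,0,0,0],
  [0,0.001,0,0,0],
])

```text
clock: 5.7
tcp_pos: [0.4439, -0.0276, 0.0132]
ee_rot: [[-0.622, 0.783, -0.001], [0.783, 0.622, -0.0], [0.001, -0.001, -1.0]]
contact_force: [-4.1, -2.8, 2.5]
width: -0.001
finger_force: 2.7
```

Call:
servo_tool([
  [0,0.001,0,0,0],
  [0,0.001,0,0,0],
])

```text
clock: 5.9
tcp_pos: [0.444, -0.0275, 0.0131]
ee_rot: [[-0.621, 0.783, -0.002], [0.783, 0.621, -0.001], [0.001, -0.002, -1.0]]
contact_force: [-5.3, -4.9, 3.9]
width: 0.0
finger_force: 4.3
```

Call:
servo_tool([
  [0,0.0005,0,0,0],
  [0,0.0005,0,0,0],
])

```text
clock: 6.1
tcp_pos: [0.4441, -0.0274, 0.0131]
ee_rot: [[-0.621, 0.784, -0.003], [0.784, 0.621, -0.001], [0.001, -0.003, -1.0]]
contact_force: [-6.5, -6.4, 4.3]
width: -0.005
finger_force: 5.2
```

```bash
python3 - <<'E'
from rig import vision
import cv2
a=vision.read_camera("top")[165:275,200:360,::-1]; cv2.imwrite("pics/topc2.png",cv2.convertScaleAbs(cv2.resize(a,None,fx=5,fy=5,interpolation=cv2.INTER_CUBIC),alpha=1.2))
E
```

```text
(no output)
```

View pics/topc2.png

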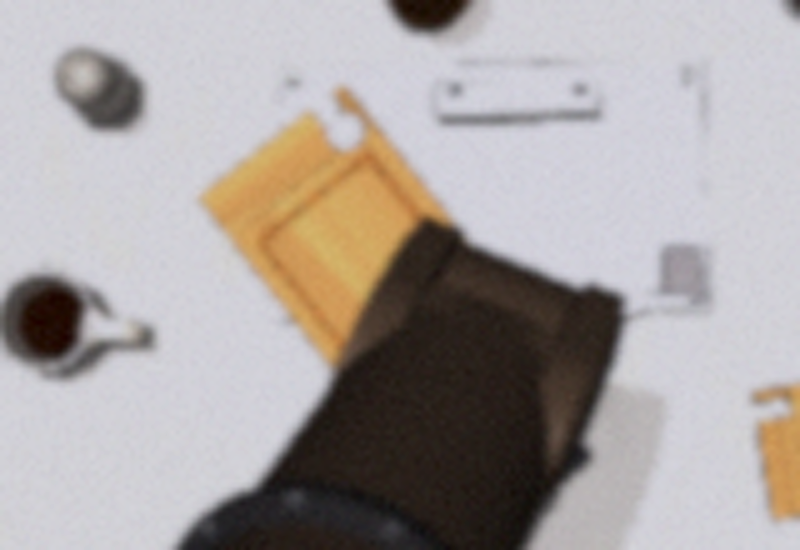

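The board shifted about 8 mm (slotted corner now at (343,87), was (353,97)) with its angle unchanged. The force rose to about 10 N against a hard stop, so the slot is home. Now to the long face.

Call:
servo_tool([
  [0,-0.006,0,0,0],
  [0,-0.015,0,0,0],
  [0,-0.015,-0.03,0,0],
  [0,-0.015,-0.06,0,0],
  [0.04,0,-0.06,0,0],
  [0.08,0.022,-0.06,0,0],
  [0.118,0.044,-0.06,0,0],
  [0.118,0.044,-0.06,0,0],
  [0.118,0.044,-0.06,0,0],
  [0.118,0.044,-0.06,0,0],
])

```text
clock: 7.15
tcp_pos: [0.4072, 0.0926, 0.0734]
ee_rot: [[-0.622, 0.783, 0.0], [0.783, 0.622, -0.0], [-0.0, 0.0, -1.0]]
contact_force: [0.8, -0.1, 0.4]
width: -0.0
finger_force: 0.0
```

Call:
servo_tool([
  [0,0,0.03,0,0],
  [0,0,0.05,0,0],
  [0,0,0.06,0,0],
  [0,0,0.06,0,0],
  [0,0,0.06,0,0],
])

```text
clock: 7.65
tcp_pos: [0.4073, 0.0927, 0.0137]
ee_rot: [[-0.621, 0.784, 0.0], [0.784, 0.621, -0.0], [-0.0, 0.0, -1.0]]
contact_force: [0.6, 0.9, 0.5]
width: 0.002
finger_force: 0.0
```

```bash
python3 - <<'E'
from rig import vision
import cv2
for n,(x,y) in dict(top=(200,165),side=(210,130)).items():
    a=vision.read_camera(n)[y:y+115,x:x+160,::-1]; cv2.imwrite(f"pics/{n}c3.png",cv2.convertScaleAbs(cv2.resize(a,None,fx=5,fy=5,interpolation=cv2.INTER_CUBIC),alpha=1.2))
E
```

```text
(no output)
```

View pics/sidec3.png

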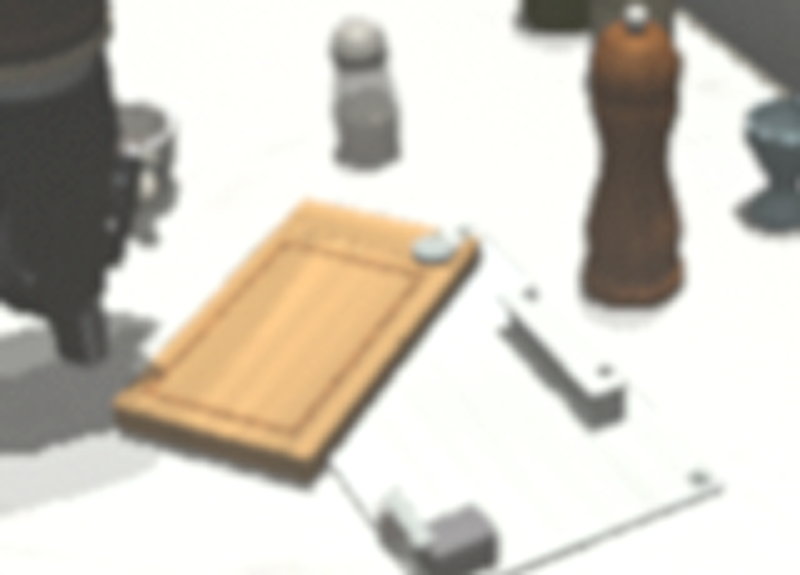

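The side view shows the fingers at (80,355), clear of the long face. The board's far corners are at (115,408) and (318,465), and the stud sits deep in the slot. I'll approach the face now.

Call:
servo_tool([
  [-0.008,0,0,0,0],
  [-0.015,0,0,0,0],
  [-0.02,0,0,0,0],
  [-0.022,0,0,0,0],
  [-0.023,0,0,0,0],
  [-0.024,0,0,0,0],
  [-0.025,0,0,0,0],
  [-0.026,0,0,0,0],
])

```text
clock: 8.55
tcp_pos: [0.4231, 0.0732, 0.0133]
ee_rot: [[-0.623, 0.783, -0.0], [0.783, 0.623, 0.0], [0.0, -0.0, -1.0]]
contact_force: [-0.1, 0.7, 0.2]
width: -0.0
finger_force: 0.0
```

Call:
servo_tool([
  [-0.001,0,0,0,0],
  [-0.002,0,0,0,0],
  [-0.003,0,0,0,0],
])

```text
clock: 8.85
tcp_pos: [0.4246, 0.071, 0.0132]
ee_rot: [[-0.622, 0.783, -0.001], [0.783, 0.622, 0.0], [0.001, -0.001, -1.0]]
contact_force: [-3.8, 1.9, 2.3]
width: -0.004
finger_force: 1.6
```

Call:
servo_tool([
  [-0.001,0,0,0,0],
  [-0.002,0,0,0,0],
  [-0.003,0,0,0,0],
])

```text
clock: 9.15
tcp_pos: [0.4262, 0.0683, 0.0131]
ee_rot: [[-0.622, 0.783, -0.001], [0.783, 0.622, -0.0], [0.001, -0.001, -1.0]]
contact_force: [-1.8, 1.0, -1.4]
width: -0.002
finger_force: 1.0
```

Call:
servo_tool([
  [-0.003,-0.002,0,-0.2,0],
  [-0.006,-0.004,0,-0.4,0],
  [-0.009,-0.006,0,-0.6,0],
  [-0.012,-0.008,0,-0.8,0],
  [-0.015,-0.01,0,-1,0],
])

```text
clock: 9.65
tcp_pos: [0.4288, 0.05, 0.0134]
ee_rot: [[-0.702, 0.712, 0.001], [0.712, 0.702, 0.0], [-0.0, 0.0, -1.0]]
contact_force: [-0.9, 1.2, -0.2]
width: 0.004
finger_force: 0.5
```

Call:
servo_tool([
  [-0.003,-0.002,0,-0.2,0],
  [-0.006,-0.004,0,-0.4,0],
  [-0.009,-0.006,0,-0.6,0],
  [-0.012,-0.008,0,-0.8,0],
  [-0.015,-0.01,0,-1,0],
  [-0.018,-0.0119,0,-1.2,0],
  [-0.021,-0.0138,0,-1.4,0],
])

```text
clock: 10.35
tcp_pos: [0.4337, 0.0256, 0.0134]
ee_rot: [[-0.798, 0.602, 0.001], [0.602, 0.798, 0.0], [-0.0, 0.0, -1.0]]
contact_force: [0.2, 0.0, 0.2]
width: -0.005
finger_force: 0.4
```

Call:
servo_tool([
  [-0.003,-0.002,0,-0.2,0],
  [-0.006,-0.004,0,-0.4,0],
  [-0.009,-0.006,0,-0.6,0],
  [-0.012,-0.008,0,-0.8,0],
  [-0.0152,-0.01,0,-1,0],
  [-0.0183,-0.0117,0,-1.2,0],
  [-0.0215,-0.0134,0,-1.4,0],
  [-0.0248,-0.0151,0,-1.6,0],
  [-0.0281,-0.0167,0,-1.8,0],
  [-0.0314,-0.0183,0,-2,0],
])

```text
clock: 11.35
tcp_pos: [0.4474, -0.008, 0.0133]
ee_rot: [[-0.906, 0.423, 0.0], [0.423, 0.906, 0.0], [-0.0, 0.0, -1.0]]
contact_force: [-1.3, 1.0, 1.4]
width: -0.0
finger_force: 0.6
```

Call:
servo_tool([
  [-0.003,-0.002,0,-0.2,0],
  [-0.006,-0.004,0,-0.4,0],
  [-0.009,-0.006,0,-0.6,0],
  [-0.012,-0.008,0,-0.8,0],
  [-0.0152,-0.01,0,-1,0],
  [-0.0183,-0.0117,0,-1.2,0],
  [-0.0215,-0.0134,0,-1.4,0],
  [-0.0248,-0.0151,0,-1.6,0],
  [-0.0281,-0.0167,0,-1.8,0],
  [-0.0314,-0.0183,0,-2,0],
])

```text
clock: 12.35
tcp_pos: [0.4681, -0.0378, 0.0133]
ee_rot: [[-0.974, 0.225, 0.0], [0.225, 0.974, 0.0], [0.0, 0.0, -1.0]]
contact_force: [-1.4, 0.9, 0.6]
width: -0.003
finger_force: 0.6
```

```bash
python3 - <<'E'
from rig import vision
import cv2
for n,(x,y) in dict(top=(200,165),side=(210,130)).items():
    a=vision.read_camera(n)[y:y+115,x:x+160,::-1]; cv2.imwrite(f"pics/{n}c4.png",cv2.convertScaleAbs(cv2.resize(a,None,fx=5,fy=5,interpolation=cv2.INTER_CUBIC),alpha=1.1))
E
```

```text
(no output)
```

View pics/sidec4.png

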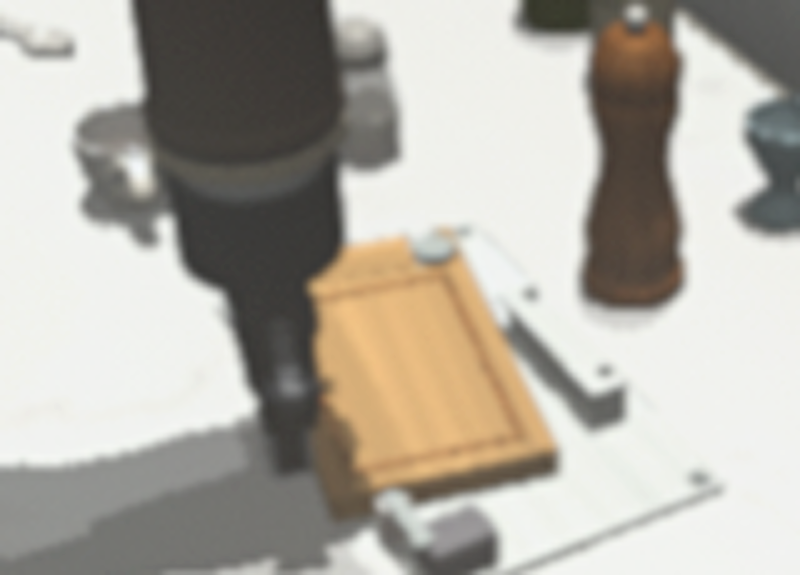

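The side view shows the board swung to about 14° short of home. Its end face is just reaching the roller at (395,505), the finger is at (295,460), and the slot is still on the stud. Next are slower steps.

Call:
servo_tool([
  [-0.003,-0.002,0,-0.2,0],
  [-0.006,-0.004,0,-0.4,0],
  [-0.009,-0.006,0,-0.6,0],
  [-0.012,-0.008,0,-0.8,0],
  [-0.0152,-0.01,0,-1,0],
  [-0.0167,-0.0109,0,-1.1,0],
  [-0.0183,-0.0117,0,-1.2,0],
])

```text
clock: 13.15
tcp_pos: [0.4827, -0.0531, 0.0132]
ee_rot: [[-0.995, 0.102, -0.001], [0.102, 0.995, 0.0], [0.001, 0.0, -1.0]]
contact_force: [-3.4, 3.2, 2.4]
width: 0.004
finger_force: 1.8
```

Call:
servo_tool([
  [-0.0015,-0.001,0,-0.1,0],
  [-0.003,-0.002,0,-0.2,0],
  [-0.0045,-0.003,0,-0.3,0],
])

```text
clock: 13.45
tcp_pos: [0.4871, -0.0566, 0.0132]
ee_rot: [[-0.997, 0.071, -0.0], [0.071, 0.997, 0.0], [0.0, 0.0, -1.0]]
contact_force: [-3.0, 1.3, 0.3]
width: 0.001
finger_force: 1.6
```

Call:
servo_tool([
  [-0.0015,-0.001,0,-0.1,0],
  [-0.003,-0.002,0,-0.2,0],
])

```text
clock: 13.65
tcp_pos: [0.4908, -0.0591, 0.0134]
ee_rot: [[-0.999, 0.05, 0.001], [0.05, 0.999, -0.0], [-0.001, -0.0, -1.0]]
contact_force: [-1.8, 1.3, -1.0]
width: -0.0
finger_force: 0.5
```

Call:
servo_tool([
  [-0.0015,-0.001,0,-0.1,0],
  [-0.0015,-0.001,0,-0.1,0],
])

```text
clock: 13.85
tcp_pos: [0.4928, -0.0604, 0.0136]
ee_rot: [[-0.999, 0.04, 0.002], [0.04, 0.999, -0.0], [-0.002, -0.0, -1.0]]
contact_force: [0.1, 0.6, -0.5]
width: -0.001
finger_force: 0.0
```

Call:
servo_tool([
  [-0.0015,-0.001,0,-0.1,0],
  [-0.0015,-0.001,0,-0.1,0],
])

```text
clock: 14.05
tcp_pos: [0.4935, -0.0611, 0.0134]
ee_rot: [[-1.0, 0.03, 0.001], [0.03, 1.0, -0.0], [-0.001, -0.0, -1.0]]
contact_force: [-0.5, -0.1, 0.2]
width: 0.002
finger_force: 0.0
```

Call:
servo_tool([
  [-0.0015,-0.001,0,-0.1,0],
  [-0.0015,-0.001,0,-0.1,0],
])

```text
clock: 14.25
tcp_pos: [0.4943, -0.062, 0.0133]
ee_rot: [[-1.0, 0.019, -0.0], [0.019, 1.0, 0.0], [0.0, 0.0, -1.0]]
contact_force: [-1.5, -0.8, 0.4]
width: 0.003
finger_force: 0.6
```

Call:
servo_tool([
  [-0.001,0,0,-0.1,0],
  [-0.001,0,0,-0.1,0],
])

```text
clock: 14.45
tcp_pos: [0.4945, -0.0621, 0.0131]
ee_rot: [[-1.0, 0.009, -0.002], [0.009, 1.0, 0.0], [0.002, 0.0, -1.0]]
contact_force: [-5.5, -1.4, 2.8]
width: -0.001
finger_force: 2.4
```

Call:
servo_tool([
  [-0.001,0,0,-0.1,0],
  [-0.001,0,0,-0.1,0],
])

```text
clock: 14.65
tcp_pos: [0.4946, -0.0623, 0.013]
ee_rot: [[-1.0, -0.001, -0.003], [-0.001, 1.0, 0.0], [0.003, 0.0, -1.0]]
contact_force: [-7.5, -1.1, 4.9]
width: 0.002
finger_force: 3.6
```

Call:
servo_tool([
  [-0.001,0,0,-0.05,0],
  [-0.001,0,0,-0.05,0],
])

```text
clock: 14.85
tcp_pos: [0.4948, -0.0624, 0.0129]
ee_rot: [[-1.0, -0.006, -0.005], [-0.006, 1.0, -0.0], [0.005, -0.0, -1.0]]
contact_force: [-8.8, -1.5, 6.2]
width: 0.002
finger_force: 4.7
```

Call:
servo_tool([
  [-0.0007,0,-0.001,0,0],
  [-0.0007,0,-0.001,0,0],
])

```text
clock: 15.05
tcp_pos: [0.4953, -0.063, 0.0135]
ee_rot: [[-1.0, -0.006, -0.005], [-0.006, 1.0, -0.001], [0.005, -0.001, -1.0]]
contact_force: [-8.1, -4.2, -1.8]
width: 0.005
finger_force: 3.8
```

Call:
servo_tool([
  [-0.0005,0,0,0,0],
  [-0.0005,0,0,0,0],
])

```text
clock: 15.25
tcp_pos: [0.4953, -0.063, 0.0132]
ee_rot: [[-1.0, -0.006, -0.006], [-0.006, 1.0, -0.001], [0.006, -0.001, -1.0]]
contact_force: [-7.9, -3.2, -1.3]
width: 0.002
finger_force: 4.2
```

Call:
servo_tool([
  [-0.001,0,0,0,0],
  [-0.001,0,0,0,0],
])

```text
clock: 15.45
tcp_pos: [0.4953, -0.063, 0.013]
ee_rot: [[-1.0, -0.005, -0.008], [-0.005, 1.0, -0.001], [0.008, -0.001, -1.0]]
contact_force: [-11.2, -4.0, 0.2]
width: -0.003
finger_force: 5.3
```

Call:
servo_tool([
  [-0.0007,0,0,0,0],
  [-0.0007,0,0,0,0],
])

```text
clock: 15.65
tcp_pos: [0.4953, -0.063, 0.013]
ee_rot: [[-1.0, -0.005, -0.009], [-0.005, 1.0, -0.001], [0.009, -0.0, -1.0]]
contact_force: [-12.4, -3.5, 2.0]
width: -0.002
finger_force: 6.4
```

Pressing at about 12.4 N. I'll hold for 0.7 s, then check the roller.

Call:
servo_tool([
  [0,0,0,0,0],
  [0,0,0,0,0],
  [0,0,0,0,0],
  [0,0,0,0,0],
  [0,0,0,0,0],
  [0,0,0,0,0],
  [0,0,0,0,0],
])

```text
clock: 16.35
tcp_pos: [0.4953, -0.063, 0.013]
ee_rot: [[-1.0, -0.005, -0.009], [-0.005, 1.0, -0.001], [0.009, -0.0, -1.0]]
contact_force: [-12.6, -3.2, 1.3]
width: -0.001
finger_force: 6.4
```

Call:
servo_tool([
  [0.003,0,0,0,0],
  [0.008,0,0,0,0],
  [0.02,0,0,0,0],
  [0.045,0,0,0,0],
  [0.075,0,-0.03,0,0],
  [0.075,0,-0.07,0,0],
  [0.075,0.04,-0.1,0,0],
  [0.075,0.08,-0.1,0,0],
  [0.075,0.1,-0.1,0,0],
  [0.075,0.1,-0.1,0,0],
])

```text
clock: 17.35
tcp_pos: [0.4249, 0.0408, 0.1149]
ee_rot: [[-1.0, -0.012, 0.002], [-0.012, 1.0, 0.002], [-0.002, 0.002, -1.0]]
contact_force: [0.2, -0.3, -1.0]
width: -0.004
finger_force: 0.0
```

```bash
python3 - <<'E'
from rig import vision
import cv2, numpy as np
g=[]
for n,(x,y) in dict(top=(240,165),side=(250,160)).items():
    a=np.mean([vision.read_camera(n)[y:y+95,x:x+115,::-1] for _ in range(4)],0); g.append(cv2.resize(a,(400,330)if 0 else None,fx=6.9,fy=6.3,interpolation=cv2.INTER_CUBIC) if 0 else cv2.resize(a,None,fx=6,fy=6,interpolation=cv2.INTER_CUBIC))
for n,i in zip(("top","side"),g): cv2.imwrite(f"pics/{n}5.png",np.clip(i,0,255).astype("uint8"))
E
```

```text
(no output)
```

View pics/top5.png

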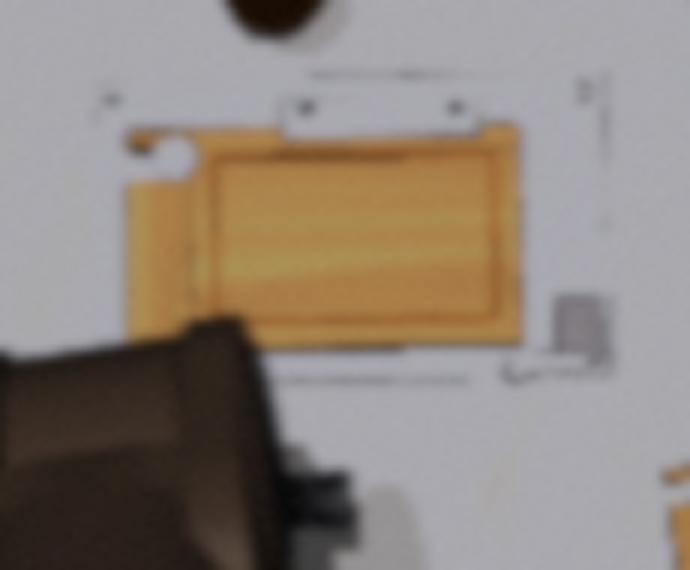

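View pics/side5.png

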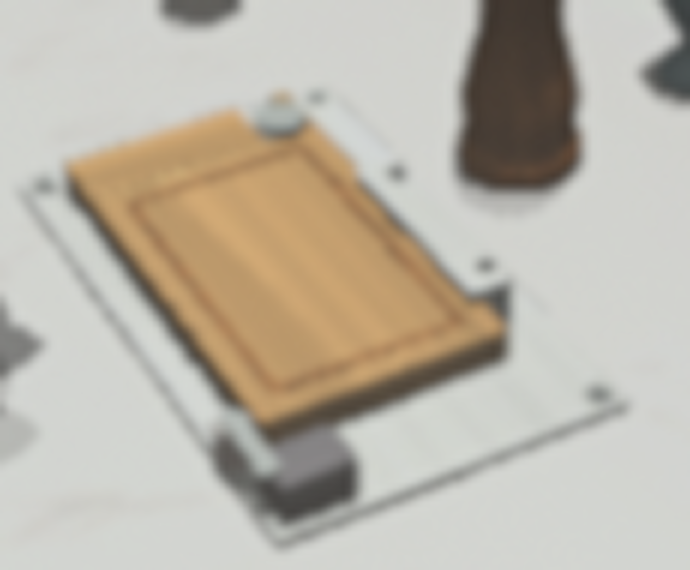

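The top view shows the board square under the rail lip (lip at (380,120)). The roller is at (513,372), sprung out behind the front face and left of the board's end at x=522. The side view agrees, with the roller at (240,430), and the mill hasn't moved.

```bash
python3 -c "
from rig import order
print(order.finish_job())"
```

```text
the job is handed in; nothing more can be done
None
```

The board is home on the stud and was pressed against the rail at about 12.5 N (13 N total) for 0.7 s. The roller has sprung out behind it, the arm is clear, and the job was handed in at about 18 s.

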